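Pack the sampling carrier

ROBOT

A 6-joint arm with a two-finger parallel gripper is mounted at the origin on a cart in front of the work surface, level with it; the furniture and walls round the work are solid. World frame = base frame: x ahead of the robot, y to its left, z up, the work surface at z = 0. Lengths are in m, angles in rad, forces in N, time in s.
With the tool pointing down it reaches from about 0.35 to 0.775 m from the base axis. Payload 7.3 kg.
Tool frame: the origin (TCP) lies at the centre of the arm's flange, where the gripper is bolted on; the fingertips stand 178 mm ahead of it and the grasp point (between the pads) lies 159 mm ahead of it (tip_extent is the distance from the TCP to the fingertips, in m); z points along the fingers, y is the line along which they close (so a half turn about z gives the same grasp; the last joint's range is limited). The gripper opens to 92 mm and grips with 3 to 60 N. Pads are 19 mm wide; open, the fingers measure 130 mm over their backs; the gripper's body (75 mm by 190 mm) begins 47 mm behind the grasp point.
Start: joints at [0.987, 0.342, 1.524, -0, 1.275, -0.146], TCP at [0.223, 0.475, 0.405] pointing down, gripper open.
Joint ranges: [-2.53, 2.53], [-0.77, 2.02], [0.04, 2.7], [-1, 4.14], [0.28, 2.66], [-3.11, 3.11]. Speed limits (rad/s): [2.57, 2.57, 3.14, 3.14, 3.14, 3.14].

INTERFACE

Orientations are given as [roll, pitch, yaw] about the fixed x, y, z axes, in that order (R = Rz(yaw) Ry(pitch) Rx(roll)).
In Python, from cell import * gives the robot as it stands.
- The arm moves only by the tool arm_command, never from a script. Its arguments are lists of equal length, an entry for each row: "xyz": the shift along the world's x, y, z in mm, a list of three; "spin": the turn about the world's z in degrees. In form: {"xyz": [[tx, ty, tz], ...], "spin": [spin, ...]}. A call has 1 to 20 rows; each row shifts and turns the commanded pose from where the row before left it; what a row does not reach is not made up. A row lasts 1/10 s, in which the tool goes at most 50 mm and 8.59 degrees, less where a joint would pass 70% of its speed; a pose out of reach is approached as far as the arm can. A call with a gripper value outside its range is refused whole. "jaw" is the opening, from -1 (shut) to 1 (fully open), set as the call begins (left out, the last holds). The fingers move at their own pace and stop on an object; "squeeze" is the grip in N (left out, the last holds). Time passes only in rows, so rows that do not move let the fingers close. It gives the time, the measured TCP pose, the force, the opening and the grip force at its end, in the units of the state.
- observe(): the state, without advancing time (a new reading comes with each control period).
- read_camera(name): name is "side" or "top" or "wrist"; returns a dict with "img" (400x640x3 uint8, red, green, blue), "depth" (400x640 float32, m along the optical axis (not along the pixel's ray), 0 where there is no reading), "fx", "fy", "cx", "cy" (pixels), "dist_coeffs" ([k1, k2, p1, p2, k3] as OpenCV has them; the pictures are not rectified), "world_from_camera" (4x4, takes a point from camera to world coordinates). Camera axes: x right, y up, looking along -z (the intrinsics and any distortion apply to the point x, -y, -z); pixel columns grow to the right and rows downward; lengths in m; the calibration is good to about 2 mm. A picture is of the moment at which its call begins.
- hand_in(): hands the job in; it is judged then, once.
The state is a dict: "time": time; "qpos": joint angles; "qvel": joint speeds; "joint_efforts": joint torques, N m; "tool_pos": TCP position; "tool_rot": TCP orientation; "contact_force": force on the tool from outside, world axes, zero at the start; "torque": the same for the moment, N m; "opening": finger opening in m; "grip_force": force on a finger pad.
Only numpy, scipy, OpenCV 4.12 (cv2) and the standard library are available. Lean on these libraries where they do the work, as an engineer would, in place of code of your own. Each camera call takes 0.05 s, during which the arm holds its last target. There are 200 camera calls.

TASK

Pack the grey carrier tray for a sampling round: stand the small amber bottle in the wide blue cup and the capped vial in the narrow green cup, lay the red marker across both V-shaped yellow ribs, centred, and the bench timer face up, centred and square on the black pad. Set each down gently without dropping it. Leave the open vial and the white pen where they are; they look alike but do not belong in the carrier.

Things in the scene. Friction and masses are not known exactly. Their poses are not given: they have to be found in the camera images.
- amber_bottle: the task's bottle: small amber glass bottle with a black cap, 44 mm diameter, 100 mm tall (body up to about 75 mm, cap 26 mm wide above; it can be gripped round the body). It stands upright and loose at the robot's left (the bottles at the back of the table are not meant). Origin: centre of its underside, z up.
- capped_vial: clear glass vial closed with a black cap with a blue middle, yellow label band, 21 mm diameter, 58 mm tall, standing upright, loose. It can be gripped by the cap (top 15 mm) or body. Origin: centre of its underside, z up.
- red_marker: marker pen with a red cap and a white barrel, 135 mm long, 17 mm wide, 16 mm high, lying loose on the table. Origin: centre of its underside (below mid-length); its y axis runs along the pen, z up.
- bench_timer: white bench timer with a display and red and green buttons on top, 62 mm (its x) by 66 mm (its y), 22 mm high, lying flat, loose. Origin: centre of its underside, z up.
- open_vial: look-alike to leave alone: clear glass vial with a yellow band but NO cap (open top), 20 mm diameter, 56 mm tall, standing upright, loose. Origin: centre of its underside.
- white_pen: look-alike to leave alone: slim white ball pen with a dark tip, 145 mm long (its y axis), 11 mm wide, 9 mm high, lying loose. Origin: centre of its underside.
- bottle_socket: blue holder with a wide round cup: bore 60 mm across, floor 6 mm and rim 22 mm above the origin. A fixed plate 145 (x) x 86 (y) x 5 mm in the fixed grey carrier tray at the robot's right (164 x 374 mm, rim 18 mm above the table), where four holders lie side by side, 90 mm apart along their y, in changing order. Origin: centre of the plate's underside, under the cup's axis, 5 mm above the table.
- vial_socket: green holder with a narrow round cup: bore 37 mm across, floor 6 mm and rim 24 mm above the origin. Fixed plate 145 (x) x 86 (y) x 5 mm in the carrier tray beside the other holders. Origin: centre of the plate's underside, under the cup's axis, 5 mm above the table; z up.
- marker_rest: yellow holder (fixed plate 145 x 86 x 5 mm in the tray) with two V-shaped yellow wire ribs across it at x = +-42 mm, 6 mm thick, tips 26 mm over the origin, V 50 mm wide at the top; the marker lies in both along the holder's x axis, its underside about 15 mm over the origin. Between the ribs it is free for fingers (78 mm). Origin: centre of the plate's underside, 5 mm above the table.
- timer_pad: black holder (fixed plate 145 x 86 x 5 mm in the tray) with a raised flat pad 74 mm (x) by 78 mm (y), its top 12 mm over the origin; lips 7 mm higher along its +y and -y edges, 78 mm clear between them; the x ends are open, with room for fingers. The timer lies on it. Origin: centre of the plate's underside, 5 mm above the table.
Mind the look-alikes: they are no part of the job. Several things look just like the red_marker: the one meant starts farthest to the robot's right.

How it is judged:
By the outcome, as a careful person would: the job done as asked, in the order asked, and still so for the second after the job is handed in, with the robot touching nothing.
It also fails if it takes over 128 s, if anything falls off the work surface, if the arm or the gripper's body presses on something with over 40 N, if the wrist force passes 120 N, or if a joint passes its speed limit or range.

## Working session

There is one attempt and no reset: what is moved stays moved. The work goes in short steps, Python scripts to look and compute and a tool call to move; the robot and the scene stay as the last step left them, time stands still between calls to the robot, and variables do not carry over. Pictures are saved under pics/ and viewed, at most 17 in all, crops included, and the job is handed in when it is done.

Besides the shell and the picture viewer there is one more tool, called after "Emit:" as name([rows], argument=value, ...), one row to a line, values as JSON. arm_command: Moves the arm, as the interface text tells. Its arguments: {"type":"object","properties":{"xyz":{"type":"array","items":{"type":"array","items":{"type":"number"}}},"spin":{"type":"array","items":{"type":"number"}},"jaw":{"type":"number"},"squeeze":{"type":"number"}},"required":["xyz","spin"]}

```bash
mkdir -p pics; ls; cat > h.py <<'E'
from cell import *
import numpy as np, cv2
def save(n,f,crop=None,s=1):
    c=read_camera(n); im=c["img"]
    np.savez(""+f+".npz",**c)
    if crop: im=im[crop[1]:crop[3],crop[0]:crop[2]]
    im=cv2.resize(im,None,fx=s,fy=s,interpolation=cv2.INTER_CUBIC)
    cv2.imwrite("pics/"+f+".png",im[:,:,::-1]); return c
def load(f): return dict(np.load(""+f+".npz"))
def rays(c,uv):
    K=np.array([[c["fx"],0,c["cx"]],[0,c["fy"],c["cy"]],[0,0,1]],float)
    p=cv2.undistortPoints(np.array(uv,float).reshape(-1,1,2),K,np.array(c["dist_coeffs"],float)).reshape(-1,2)
    d=np.c_[p[:,0],-p[:,1],-np.ones(len(p))]
    T=c["world_from_camera"]; return T[:3,3],d@T[:3,:3].T
def onz(c,uv,z):
    o,d=rays(c,uv); return o+d*((z-o[2])/d[:,2])[:,None]
def cloud(c):
    h,w=c["depth"].shape; u,v=np.meshgrid(np.arange(w),np.arange(h))
    o,d=rays(c,np.c_[u.ravel(),v.ravel()]); return (o+d*c["depth"].reshape(-1,1)).reshape(h,w,3)
E
python3 - <<'E'
from h import *
print(observe())
for n in("top","side"):
    c=save(n,n+"0",s=1.25); print(n,c["world_from_camera"].round(3).tolist(),c["fx"],c["dist_coeffs"])
E
```

```text
pics
{'time': 0.0, 'qpos': array([ 9.87022759e-01,  3.42718333e-01,  1.52501810e+00, -2.02543713e-05,
        1.27538347e+00, -1.46016416e-01]), 'qvel': array([-0.00019841,  0.00050691,  0.00043426, -0.00053111, -0.00090216,
        0.00163943]), 'joint_efforts': array([ 1.62822944e-03, -4.31243563e+01, -2.44223714e+01,  7.19022285e-02,
        5.58769866e-02, -1.33258973e-04]), 'tool_pos': array([0.22246738, 0.47538595, 0.40404665]), 'tool_rot': array([-3.14007884e+00, -2.03050257e-04,  2.70384126e+00]), 'contact_force': array([ 0.07472156, -0.42436443,  0.1174873 ]), 'torque': array([-0.04111509,  0.00643283, -0.01329921]), 'grip_force': 0.0, 'opening': 0.09204230322121407}
top [[-0.011, 0.999, -0.046, 0.458], [-1.0, -0.011, -0.008, 0.147], [-0.009, 0.046, 0.999, 1.526], [0.0, 0.0, 0.0, 1.0]] 444.119773927831 [-0.12698144  0.          0.          0.          0.        ]
side [[-0.973, 0.109, -0.203, 0.211], [-0.23, -0.496, 0.837, 1.555], [-0.009, 0.862, 0.507, 0.899], [0.0, 0.0, 0.0, 1.0]] 515.3001073476846 [0.0119166 0.        0.        0.        0.       ]
```

View pics/top0.png

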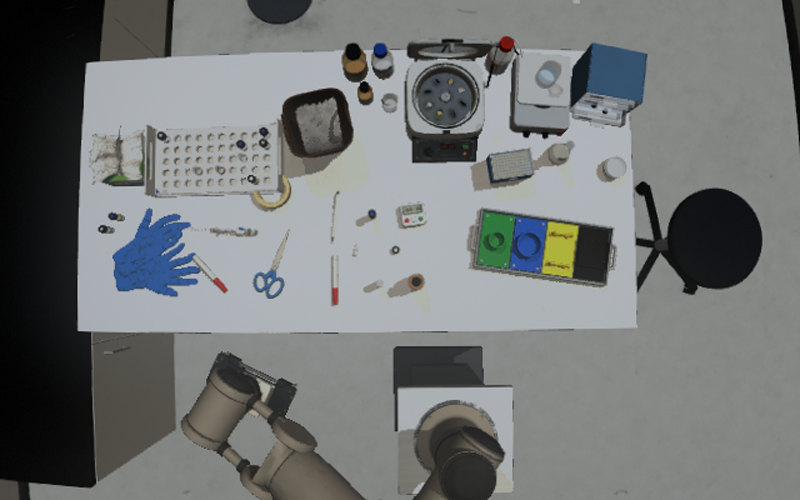

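View pics/side0.png

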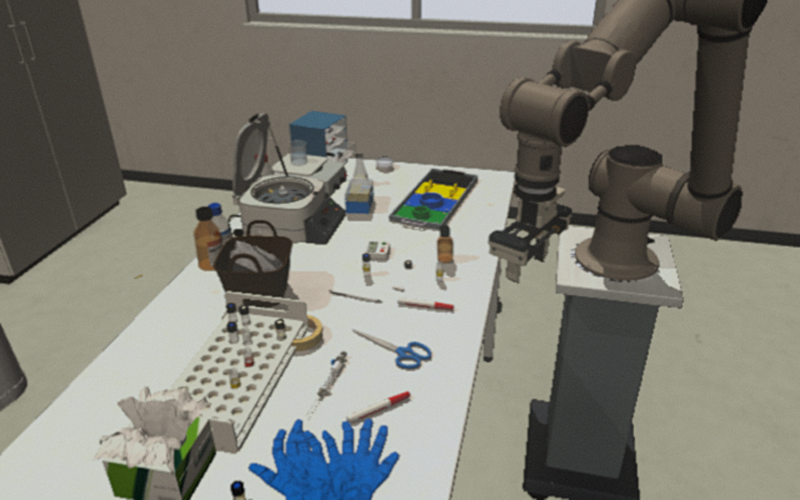

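The top view shows, in 800-wide pixels: the tray at (545,247) with the order green, blue, yellow, black, the timer at (411,215), the capped vial at (370,213) and the bottle at (415,284). The rightmost red marker is at (335,280). The side view agrees with this layout. I'll zoom in next.

```bash
python3 - <<'E'
from h import *
c=load("top0"); im=c["img"]
a=im[140:250,250:500]; cv2.imwrite("pics/z1.png",cv2.resize(a,None,fx=3.2,fy=3.2,interpolation=cv2.INTER_CUBIC)[:,:,::-1])
P=cloud(c)
for u,v in [(328,172),(296,170),(332,226),(268,220),(395,195),(422,195),(447,197),(475,203),(268,235),(298,228),(316,200),(300,150)]: print(u,v,P[v,u].round(4), im[v,u])
E
```

```text
328 172 [0.6217 0.1182 0.018 ] [169 174 179]
296 170 [0.4579 0.1473 1.5261] [ 48  64 110]
332 226 [0.4388 0.109  0.1016] [47 48 49]
268 220 [0.4603 0.3244 0.0157] [175 181 182]
395 195 [ 0.5411 -0.1108  0.0098] [ 50 123  64]
422 195 [ 0.5401 -0.2042  0.0107] [ 43  80 158]
447 197 [ 0.5322 -0.2913  0.0111] [174 180  59]
475 203 [ 0.5104 -0.3906  0.0093] [34 35 33]
268 235 [0.4092 0.3252 0.0119] [166  58  58]
298 228 [ 0.4318  0.2233 -0.0046] [136 132 123]
316 200 [0.5269 0.1602 0.0117] [176 181 177]
300 150 [7.014e-01 2.139e-01 1.000e-04] [175 180 186]
```

View pics/z1.png

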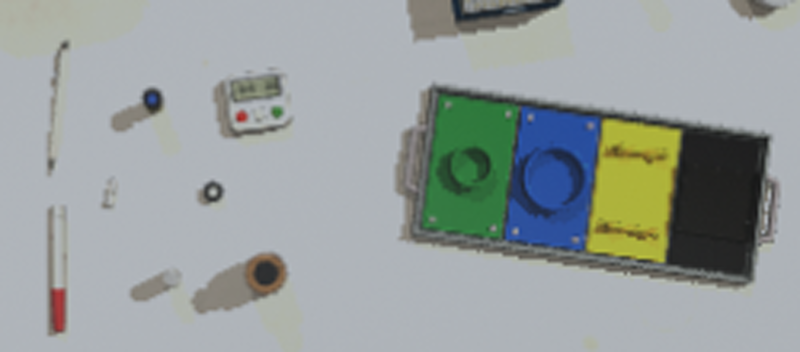

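```bash
cat > m.py <<'E'
from h import *
def comp(mask,uv,r=25):
    n,l,s,ce=cv2.connectedComponentsWithStats(mask.astype(np.uint8))
    k=[i for i in range(1,n) if np.hypot(*(ce[i]-uv))<r]
    k=max(k,key=lambda i:s[i,4]); return ce[k],s[k,4],(l==k)
def rect(c,m,z):
    ct=max(cv2.findContours(m.astype(np.uint8),0,1)[0],key=len)[:,0,:]
    w=onz(c,ct,z)[:,:2]; (ce,wh,a)=cv2.minAreaRect((w*1000).astype(np.float32)); return np.round(ce,1),np.round(wh,1),round(a,1)
E
python3 - <<'E'
from m import *
c=load("top0"); im=c["img"].astype(int); R,G,B=im[...,0],im[...,1],im[...,2]
h=lambda x,y:(250+x/3.2,140+y/3.2)
f=lambda n,m,uv,z:print(n,(lambda q:(q[0].round(1),q[1],onz(c,[q[0]],z).round(4),rect(c,q[2],z)))(comp(m,uv)))
f("green",(G-R>40)&(G-B>30),h(470,170),.01)
f("blue",(B-R>60)&(B-G>30),h(550,180),.01)
f("yellow",(R-B>60)&(G-B>60),h(640,190),.01)
f("redcap",(R-G>50),h(58,310),.008)
f("cap",(im.max(2)<75),h(265,272),.1)
f("vialcap",(im.max(2)<125)&(B>=R),h(152,99),.058)
g=(im.min(2)>150)
w=read_camera("wrist"); s=observe()
from scipy.spatial.transform import Rotation as Ro
T=np.eye(4);T[:3,:3]=Ro.from_euler("xyz",s["tool_rot"]).as_matrix();T[:3,3]=s["tool_pos"]
print((np.linalg.inv(T)@w["world_from_camera"]).round(4).tolist(),w["fx"],w["dist_coeffs"])
E
```

```text
green (array([396.6, 191.4]), np.int32(937), array([[ 0.5535, -0.1165,  0.01  ]]), (array([ 553.3, -116. ]), array([ 85.6, 144. ]), 81.1))
blue (array([422.5, 195.1]), np.int32(879), array([[ 0.5398, -0.2062,  0.01  ]]), (array([ 539.4, -205.3]), array([ 85.1, 144. ]), 81.2))
yellow (array([447.5, 198.9]), np.int32(986), array([[ 0.5258, -0.2932,  0.01  ]]), (array([ 525.4, -293.7]), array([ 87. , 144.6]), 81.5))
redcap (array([267.8, 235.7]), np.int32(44), array([[0.4068, 0.3265, 0.008 ]]), (array([405.6, 327.4]), array([10.3, 41. ]), 89.6))
cap (array([332.6, 225. ]), np.int32(41), array([[0.4421, 0.1071, 0.1   ]]), (array([442. , 107.4]), array([20.4, 20.4]), 44.4))
vialcap (array([297.1, 170.3]), np.int32(28), array([[0.6243, 0.2216, 0.058 ]]), (array([623.6, 221.9]), array([20. , 16.7]), 89.3))
[[0.0005, 0.9653, 0.2612, 0.0704], [1.0, -0.0006, 0.0003, -0.0003], [0.0004, 0.2612, -0.9653, 0.02], [0.0, 0.0, 0.0, 1.0]] 313.1922767731785 [-0.02692913  0.          0.          0.          0.        ]
```

Emit:
arm_command([
  [28, -28, 2],
  [28, -28, 2],
  [28, -28, 2],
  [28, -28, 2],
  [28, -28, 2],
  [28, -28, 2],
  [28, -28, 2],
  [28, -28, 2],
  [28, -28, 2],
  [28, -28, 2],
  [0, 0, 0],
  [0, 0, 0],
], spin=[-6.5, -6.5, -6.5, -6.5, -6.5, -6.5, -6.5, -6.5, -6.5, -6.5, 0, 0])

```text
time: 1.35
tool_pos: [0.5029, 0.1949, 0.4242]
tool_rot: [-3.14, -0.0, 1.568]
contact_force: [0.1, -0.3, 0.3]
opening: 0.0917
grip_force: 0.0
```

```bash
python3 - <<'E'
from h import *
c=save("wrist","w1",s=1.25); s=observe(); print(s["time"],s["tool_pos"],s["tool_rot"]*57.3)
E
```

```text
1.4 [0.50228183 0.19558587 0.42428328] [-1.79942040e+02 -3.41857634e-03  8.99548045e+01]
```

View pics/w1.png

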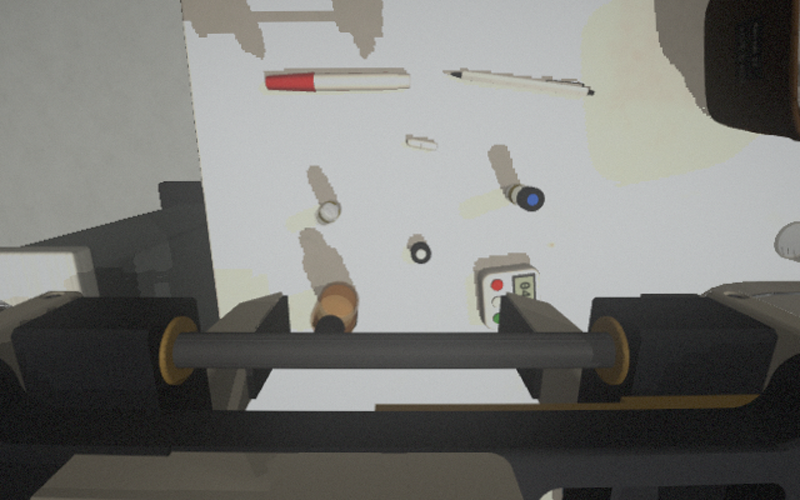

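Wrist view (800-wide): marker from (265,82) to (410,82), capped vial at (530,200), bottle cap partly hidden at (330,325), timer at (515,297). The gripper hides the lower third, so I'll shift to see the bottle and timer.

Emit:
arm_command([
  [0, -40, 0],
  [0, -40, 0],
  [0, -40, 0],
  [0, 0, 0],
  [0, 0, 0],
], spin=[0, 0, 0, 0, 0])

```text
time: 1.9
tool_pos: [0.5021, 0.076, 0.4249]
tool_rot: [3.142, -0.001, 1.569]
contact_force: [-0.2, 0.5, 0.0]
opening: 0.0917
grip_force: 0.0
```

```bash
python3 - <<'E'
from m import *
def masks(c):
    im=c["img"].astype(int); return im,im[...,0],im[...,1],im[...,2]
def f(c,n,m,uv,z,r=25):
    try:
        q=comp(m,np.array(uv)/1.25,r); print(n,q[0].round(1),q[1],onz(c,[q[0]],z)[0].round(4),rect(c,q[2],z))
    except Exception as e: print(n,e)
c=load("w1"); im,R,G,B=masks(c); P=cloud(c)
f(c,"vialblue",(B-R>50),(532,200),.058)
f(c,"vialcap",(im.max(2)<60)|(B-R>40),(532,200),.058)
f(c,"red",(R-G>50),(290,82),.008)
# marker by height
f(c,"markerH",(P[...,2]>.006)&(P[...,2]<.03)&(c["depth"]>0),(337,82),.008,40)
for uv in [(532,200),(290,82),(350,82)]: u,v=(np.array(uv)/1.25).astype(int); print(P[v,u].round(4))
c=save("wrist","w2",s=1.25); s=observe(); print(s["time"],s["tool_pos"],s["tool_rot"]*57.3)
E
```

```text
vialblue [425.8 159.4] 68 [0.6247 0.2218 0.058 ] (array([624.9, 221.8]), array([ 8.9, 10.1]), 4.9)
vialcap [425.7 159.3] 70 [0.6246 0.222  0.058 ] (array([624.9, 221.8]), array([ 8.9, 10.2]), 4.9)
red [232.9  65.6] 460 [0.4054 0.3266 0.008 ] (array([403.7, 326.6]), array([14.3, 45.9]), 89.6)
markerH [269.8  64.7] 1570 [0.449  0.3272 0.008 ] (array([448.4, 326.9]), array([ 15.5, 135.9]), 89.7)
[0.6239 0.2212 0.0578]
[0.4064 0.326  0.0159]
[0.4618 0.3257 0.0153]
1.95 [0.50211234 0.07664255 0.42486328] [ 1.80008336e+02 -3.74732940e-02  8.99948368e+01]
```

View pics/w2.png

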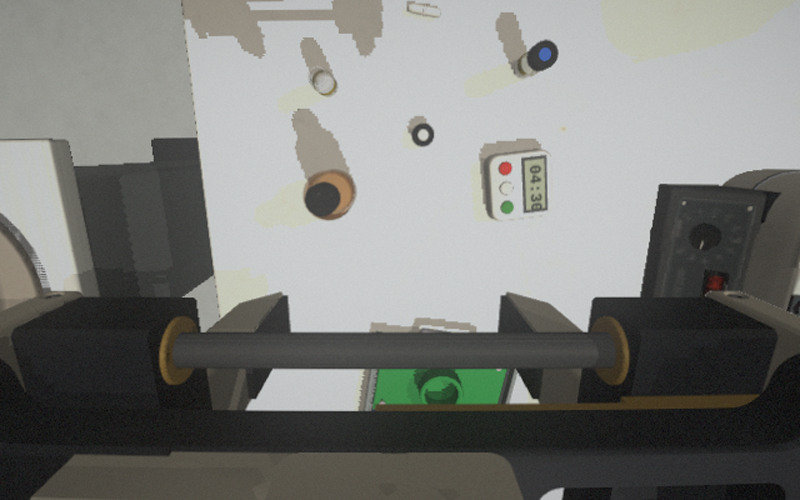

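The second wrist view (800-wide) shows the bottle cap at (323,200), the timer at (518,185) slightly turned, the capped vial at (541,54) and the open vial at (322,82).

```bash
python3 - <<'E'
from m import *
c=load("w2"); im=c["img"].astype(int);R,G,B=im[...,0],im[...,1],im[...,2];P=cloud(c);Z=P[...,2]
def f(n,m,uv,z,r=25):
    q=comp(m&(c["depth"]>0),np.array(uv)/1.25,r); print(n,q[0].round(1),q[1],onz(c,[q[0]],z)[0].round(4),rect(c,q[2],z)); return q[2]
m=f("timer",(Z>.014)&(Z<.03),(515,185),.021,30); print(np.median(Z[m]),P[m][:,:2].mean(0))
m=f("bcap",(Z>.092)&(Z<.12),(323,200),.1); print(np.median(Z[m]),P[m][:,:2].mean(0))
m=f("vcap",(Z>.053)&(Z<.07),(541,54),.058); print(np.median(Z[m]),P[m][:,:2].mean(0))
m=f("ovial",(Z>.045)&(Z<.07),(322,82),.056)
E
```

```text
timer [415.6 147.5] 2586 [0.624  0.1131 0.021 ] (array([623.9, 112.3]), array([62. , 63.5]), 7.2)
0.019815726442180243 [0.6243763 0.1127372]
bcap [257.2 159.1] 558 [0.4455 0.1087 0.1   ] (array([445.6, 108.5]), array([25.4, 24.9]), 43.2)
0.0999910399771621 [0.44544682 0.10868335]
vcap [434.8  43.3] 424 [0.6237 0.2215 0.058 ] (array([623.5, 221.5]), array([23.5, 21.1]), 26.1)
0.05819166216769736 [0.62374067 0.22149036]
ovial [254.6  61.3] 148 [0.4393 0.2045 0.056 ] (array([439.2, 204.7]), array([17.4, 17.6]), 87.7)
```

Emit:
arm_command([
  [-19, 10.5, -16],
  [-19, 10.5, -16],
  [-19, 10.5, -16],
  [0, 0, -40],
  [0, 0, -40],
  [0, 0, -40],
  [0, 0, -25],
  [0, 0, -15],
  [0, 0, 0],
  [0, 0, 0],
], spin=[0, 0, 0, 0, 0, 0, 0, 0, 0, 0])

```text
time: 2.95
tool_pos: [0.4456, 0.1081, 0.217]
tool_rot: [3.141, -0.0, 1.571]
contact_force: [-0.2, 0.1, 0.5]
opening: 0.0918
grip_force: 0.0
```

Emit:
arm_command([
  [0, 0, 0],
  [0, 0, 0],
  [0, 0, 0],
  [0, 0, 0],
  [0, 0, 0],
  [0, 0, 0],
  [0, 0, 0],
  [0, 0, 0],
], spin=[0, 0, 0, 0, 0, 0, 0, 0], jaw=-1, squeeze=20)

```text
time: 3.75
tool_pos: [0.4454, 0.107, 0.2167]
tool_rot: [-3.141, 0.0, 1.569]
contact_force: [-1.5, -0.3, 1.1]
opening: 0.0435
grip_force: 19.8
```

Emit:
arm_command([
  [0, 0, 15],
  [0, 0, 35],
  [0, 0, 40],
  [0, 0, 20],
  [7, -22, 0],
  [12, -40, 0],
  [13, -42, 0],
  [13, -42, 0],
  [13, -42, 0],
  [13, -42, 0],
  [13, -42, 0],
  [10.5, -40, 0],
  [0, 0, 0],
  [0, 0, 0],
  [0, 0, 0],
], spin=[0, 0, 0, 0, -1.1, -1.1, -1.1, -1.1, -1.1, -1.1, -1.1, -1.1, 0, 0, 0])

```text
time: 5.25
tool_pos: [0.5398, -0.2041, 0.3263]
tool_rot: [-3.14, -0.001, 1.416]
contact_force: [-0.1, -0.3, -1.2]
opening: 0.0435
grip_force: 19.7
```

```bash
python3 - <<'E'
from m import *
s=observe(); print(s["tool_pos"],s["opening"])
c=save("top","t1"); im=c["img"].astype(int);R,G,B=im[...,0],im[...,1],im[...,2]
w=save("wrist","w3",s=1.25)
E
```

```text
[ 0.53975934 -0.204053    0.32632778] 0.043496615516146676
```

View pics/w3.png

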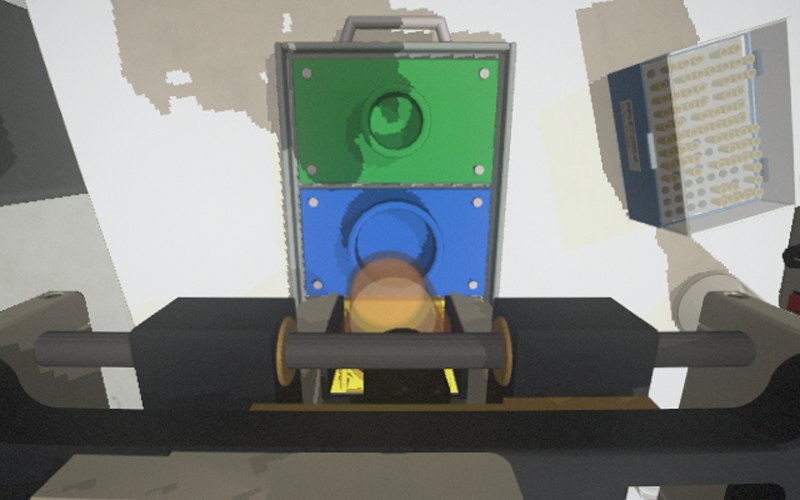

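The wrist view shows the held bottle over the blue cup (395,240), with the green cup at (395,122) and the tray square to the tool. I'll measure both plates here.

```bash
python3 - <<'E'
from m import *
c=load("w3"); im=c["img"].astype(int);R,G,B=im[...,0],im[...,1],im[...,2];P=cloud(c);Z=P[...,2]
m=comp((G-R>25)&(G-B>20),(316,97),30)[2]
print("green",rect(c,m,.01))
h=m&(Z>.024)&(Z<.034); w=P[h]; print("rim",h.sum(),np.median(w[:,2]))
ct=max(cv2.findContours(h.astype(np.uint8),0,1)[0],key=len)[:,0,:]; print(cv2.minEnclosingCircle((onz(c,ct,.029)[:,:2]*1000).astype(np.float32)))
b=(B-R>60)&(B-G>25); h=b&(Z>.022)&(Z<.032); w=P[h]
A=np.c_[2*w[:,:2],np.ones(len(w))]; s=np.linalg.lstsq(A,(w[:,:2]**2).sum(1),rcond=None)[0]; print("blue",h.sum(),s[:2],np.sqrt(s[2]+s[0]**2+s[1]**2))
u=np.array([np.cos(np.radians(81.2)),np.sin(np.radians(81.2))])
# blue plate left/right edges (col extents) and top edge
bb=comp(b,(316,195),40)[2]; print("blue plate",rect(c,bb,.01))
E
```

```text
green (array([ 553.7, -116.3]), array([ 85.4, 144.9]), 81.2)
rim 1159 0.028775364474544318
((553.5977172851562, -116.13236999511719), 24.101848602294922)
blue 964 [ 0.53976915 -0.20430895] 0.03276166275284418
blue plate (array([ 540.1, -205.2]), array([ 85.2, 144.2]), 81.2)
```

Emit:
arm_command([
  [0, -1, -25],
  [0, 0, -30],
  [0, 0, -20],
  [0, 0, -10],
  [0, 0, -4],
  [0, 0, -3],
  [0, 0, -3],
  [0, 0, 0],
  [0, 0, 0],
], spin=[0, 0, 0, 0, 0, 0, 0, 0, 0])

```text
time: 6.25
tool_pos: [0.5402, -0.2061, 0.2323]
tool_rot: [3.141, 0.0, 1.416]
contact_force: [-1.1, -0.7, -1.2]
opening: 0.0431
grip_force: 19.7
```

Emit:
arm_command([
  [0, 0, -1],
  [0, 0, -1],
  [0, 0, 0],
  [0, 0, 0],
], spin=[0, 0, 0, 0])

```text
time: 6.65
tool_pos: [0.5401, -0.206, 0.2297]
tool_rot: [3.142, -0.0, 1.416]
contact_force: [-1.0, -0.2, -1.3]
opening: 0.0434
grip_force: 19.7
```

Emit:
arm_command([
  [0, 0, -1],
  [0, 0, -0.5],
  [0, 0, 0],
  [0, 0, 0],
], spin=[0, 0, 0, 0])

```text
time: 7.05
tool_pos: [0.5401, -0.206, 0.2282]
tool_rot: [3.142, -0.0, 1.416]
contact_force: [0.2, -0.2, -0.2]
opening: 0.0432
grip_force: 19.7
```

Emit:
arm_command([
  [0, 0, -0.5],
  [0, 0, 0],
  [0, 0, 0],
], spin=[0, 0, 0])

```text
time: 7.35
tool_pos: [0.5401, -0.206, 0.2278]
tool_rot: [3.141, 0.0, 1.416]
contact_force: [-0.4, 0.2, -1.2]
opening: 0.0433
grip_force: 19.7
```

Emit:
arm_command([
  [0, 0, -0.5],
  [0, 0, -0.5],
  [0, 0, 0],
  [0, 0, 0],
], spin=[0, 0, 0, 0])

```text
time: 7.75
tool_pos: [0.5401, -0.206, 0.2276]
tool_rot: [3.141, 0.0, 1.416]
contact_force: [-2.6, 2.0, 6.2]
opening: 0.0434
grip_force: 19.9
```

Emit:
arm_command([
  [0, 0, 0],
  [0, 0, 0],
  [0, 0, 0],
  [0, 0, 0],
  [0, 0, 0],
  [0, 0, 15],
  [0, 0, 35],
  [0, 0, 40],
  [0, 0, 30],
], spin=[0, 0, 0, 0, 0, 0, 0, 0, 0], jaw=1)

```text
time: 8.65
tool_pos: [0.5402, -0.206, 0.349]
tool_rot: [3.14, 0.001, 1.416]
contact_force: [-0.2, 0.1, 0.3]
opening: 0.0914
grip_force: 0.0
```

Emit:
arm_command([
  [5, 20, 0],
  [9, 40, 0],
  [9, 48, 0],
  [9, 48, 0],
  [9, 48, 0],
  [9, 48, 0],
  [9, 48, 0],
  [9, 48, 0],
  [9, 48, 0],
  [7, 32, 0],
  [0, 0, 0],
  [0, 0, 0],
], spin=[0, 0, 0, 0, 0, 0, 0, 0, 0, 0, 0, 0])

```text
time: 9.85
tool_pos: [0.6238, 0.2226, 0.3461]
tool_rot: [-3.141, 0.001, 1.417]
contact_force: [0.5, -0.7, 0.3]
opening: 0.0915
grip_force: 0.0
```

```bash
python3 - <<'E'
from m import *
s=observe(); print(s["time"],s["tool_pos"],s["tool_rot"]*57.3,s["opening"])
c=save("top","t2"); P=cloud(c); Z=P[...,2]
q=comp((Z>.1)&(Z<.125)&(c["depth"]>0),(422,193),12); print(q[:2],P[q[2]].mean(0),np.median(Z[q[2]]),rect(c,q[2],.111))
E
```

```text
9.85 [0.62384526 0.222576   0.3461311 ] [-1.79976046e+02  4.45941071e-02  8.12169550e+01] 0.09149465005436241
(array([429.21428571, 193.5       ]), np.int32(56)) [ 0.53927677 -0.2048164   0.10968347] 0.10991649305342344 (array([ 539.2, -203.8]), array([26.2, 22.5]), 89.4)
```

Emit:
arm_command([
  [0, -1, -35],
  [0, 0, -40],
  [0, 0, -35],
  [0, 0, -20],
  [0, 0, -7],
  [0, 0, 0],
], spin=[0, 0, 0, 0, 0, 0])

```text
time: 10.5
tool_pos: [0.6241, 0.2197, 0.2093]
tool_rot: [-3.14, 0.001, 1.414]
contact_force: [-1.2, -1.0, 0.2]
opening: 0.0923
grip_force: 0.0
```

Emit:
arm_command([
  [0, 0, 0],
  [0, 0, 0],
  [0, 0, 0],
  [0, 0, 0],
  [0, 0, 0],
  [0, 0, 0],
  [0, 0, 0],
  [0, 0, 0],
  [0, 0, 0],
  [0, 0, 0],
  [0, 0, 0],
], spin=[0, 0, 0, 0, 0, 0, 0, 0, 0, 0, 0], jaw=-1, squeeze=12)

```text
time: 11.6
tool_pos: [0.624, 0.221, 0.2097]
tool_rot: [-3.142, 0.0, 1.416]
contact_force: [0.0, -0.2, -0.8]
opening: 0.0191
grip_force: 12.0
```

Emit:
arm_command([
  [0, 0, 15],
  [0, 0, 35],
  [0, 0, 30],
  [-4, -22, 0],
  [-9, -42, 0],
  [-9, -43, 0],
  [-9, -43, 0],
  [-9, -43, 0],
  [-9, -43, 0],
  [-9, -43, 0],
  [-8, -38, 0],
  [-4.5, -20, 0],
  [0, 0, 0],
  [0, 0, 0],
  [0, 0, 0],
], spin=[0, 0, 0, 0, 0, 0, 0, 0, 0, 0, 0, 0, 0, 0, 0])

```text
time: 13.1
tool_pos: [0.5538, -0.115, 0.2903]
tool_rot: [3.141, -0.0, 1.417]
contact_force: [-0.3, 0.8, -0.7]
opening: 0.0194
grip_force: 12.0
```

```bash
python3 - <<'E'
from h import *
s=observe(); print(s["tool_pos"],s["opening"],s["grip_force"])
w=save("wrist","w4",crop=(180,60,460,340),s=2)
E
```

```text
[ 0.55377756 -0.11502476  0.29025894] 0.01935612593977325 11.985612362623215
```

View pics/w4.png

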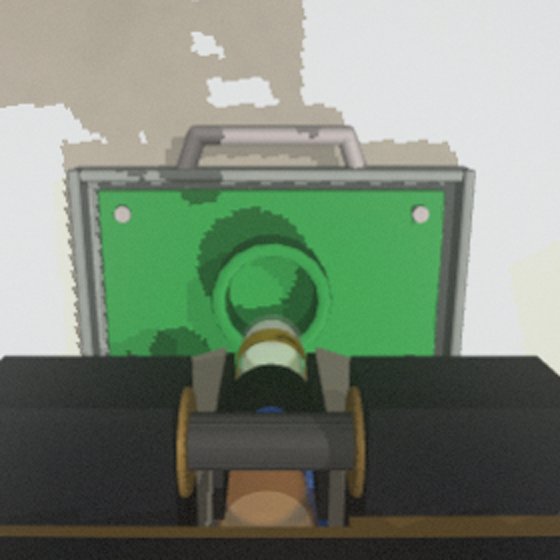

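The vial hangs straight between the fingers, in line with the green cup at (270,298) in the crop. I'll lower it.

Emit:
arm_command([
  [0, -1, -20],
  [0, 0, -25],
  [0, 0, -13],
  [0, 0, -5],
  [0, 0, -2],
  [0, 0, -1],
  [0, 0, -1],
  [0, 0, 0],
  [0, 0, 0],
], spin=[0, 0, 0, 0, 0, 0, 0, 0, 0])

```text
time: 14.05
tool_pos: [0.5536, -0.1171, 0.2232]
tool_rot: [3.141, 0.0, 1.416]
contact_force: [-0.5, -0.6, 0.6]
opening: 0.0194
grip_force: 12.0
```

Emit:
arm_command([
  [0, 0, -0.7],
  [0, 0, -0.7],
  [0, 0, 0],
  [0, 0, 0],
], spin=[0, 0, 0, 0])

```text
time: 14.45
tool_pos: [0.5535, -0.117, 0.2213]
tool_rot: [3.142, -0.0, 1.416]
contact_force: [-0.3, 0.4, -0.1]
opening: 0.0191
grip_force: 12.0
```

Emit:
arm_command([
  [0, 0, -0.5],
  [0, 0, -0.5],
  [0, 0, 0],
  [0, 0, 0],
], spin=[0, 0, 0, 0])

```text
time: 14.85
tool_pos: [0.5536, -0.117, 0.2206]
tool_rot: [3.141, 0.0, 1.416]
contact_force: [-0.4, 0.2, 2.9]
opening: 0.0191
grip_force: 12.0
```

Emit:
arm_command([
  [0, 0, 0],
  [0, 0, 0],
  [0, 0, 0],
  [0, 0, 0],
  [0, 0, 0],
  [0, 0, 0],
  [0, 0, 15],
  [0, 0, 35],
  [0, 0, 40],
  [0, 0, 35],
], spin=[0, 0, 0, 0, 0, 0, 0, 0, 0, 0], jaw=1)

```text
time: 15.85
tool_pos: [0.5535, -0.117, 0.3471]
tool_rot: [3.141, 0.0, 1.416]
contact_force: [0.6, 0.1, 0.0]
opening: 0.0906
grip_force: 0.0
```

Emit:
arm_command([
  [-2, 20, 0],
  [-4, 38, 0],
  [-4, 38, 0],
  [-4, 38, 0],
  [-4, 38, 0],
  [-4, 38, 0],
  [-4, 38, 0],
  [-4, 38, 0],
  [-4, 38, 0],
  [-4, 38, 0],
  [-4, 38, 0],
  [-4, 38, 0],
  [-1.5, 6, 0],
  [0, 0, 0],
  [0, 0, 0],
], spin=[8, 8, 8, 8, 8, 8, 8, 8, 8, 8, 8, 8, 2.5, 0, 0])

```text
time: 17.35
tool_pos: [0.506, 0.3267, 0.3452]
tool_rot: [-3.141, -0.0, 3.134]
contact_force: [-0.6, -0.6, 0.5]
opening: 0.0915
grip_force: 0.0
```

```bash
python3 - <<'E'
from m import *
s=observe(); print(s["time"],s["tool_pos"],s["tool_rot"]*57.3,s["opening"])
c=save("top","t3"); P=cloud(c); Z=P[...,2]
q=comp((Z>.055)&(Z<.085)&(c["depth"]>0),(397,190),12); print("vial",q[:2],P[q[2]].mean(0),np.median(Z[q[2]]),rect(c,q[2],.069))
c=save("wrist","w5",s=1.25)
E
```

```text
17.35 [0.50602518 0.32668586 0.34515397] [-1.79990574e+02 -1.66425466e-02  1.79554499e+02] 0.09148507373665325
vial (array([398.97435897, 190.25641026]), np.int32(39)) [ 0.55349965 -0.11457494  0.06707097] 0.06670531217067865 (array([ 554.2, -114.3]), array([20. , 19.8]), 89.4)
```

View pics/w5.png

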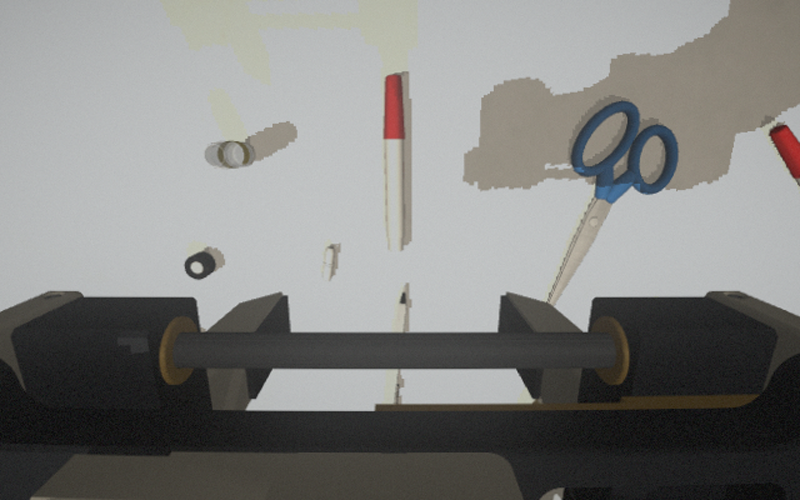

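The view shows the marker at (395,75)–(395,250), with the pen tip at (403,290) and the scissor tip at (550,300), both near the planned finger paths.

```bash
python3 - <<'E'
from m import *
c=load("w5"); P=cloud(c); Z=P[...,2]; im=c["img"].astype(int)
m=comp((Z>.006)&(Z<.03)&(c["depth"]>0),(316,130),30)[2]; print(rect(c,m,.008), P[m].mean(0))
w=P[m]; pc=cv2.minAreaRect((w[:,:2]*1000).astype(np.float32)); print(pc)
for x in (.39,.42,.45,.48,.505): k=abs(w[:,0]-x)<.006; print(x,w[k][:,1].min(),w[k][:,1].max(),w[k][:,2].max())
print(onz(c,np.array([[403,290],[550,300],[330,265],[397,250]])/1.25,.005).round(3))
E
```

```text
(array([449.5, 326.1]), array([ 16.6, 135.7]), 89.5) [0.44575167 0.32642808 0.01390451]
((449.2512512207031, 326.343017578125), (134.28948974609375, 16.560136795043945), 0.2920975685119629)
0.39 0.3194412402230462 0.33271411685694047 0.015916057302730324
0.42 0.31801222222580294 0.3345006142211161 0.017467402612030614
0.45 0.31962464099362464 0.33348898894741913 0.01744817967848078
0.48 0.3191126205409707 0.33340657727268275 0.016640784362441152
0.505 0.31996195957129064 0.3333345819995994 0.01632957585235012
[[0.554 0.334 0.005]
 [0.565 0.463 0.005]
 [0.531 0.271 0.005]
 [0.518 0.329 0.005]]
```

Emit:
arm_command([
  [0.5, 0, -35],
  [0, 0, -40],
  [0, 0, -40],
  [0, 0, -25],
  [0, 0, -15],
  [0, 0, -6],
  [0, 0, -3],
  [0, 0, 0],
], spin=[0.4, 0, 0, 0, 0, 0, 0, 0], jaw=0.1)

```text
time: 18.25
tool_pos: [0.507, 0.327, 0.1823]
tool_rot: [3.141, 0.002, 3.141]
contact_force: [-0.1, 0.1, -0.1]
opening: 0.0502
grip_force: 0.0
```

Emit:
arm_command([
  [0, 0, 0],
  [0, 0, 0],
  [0, 0, 0],
  [0, 0, 0],
  [0, 0, 0],
  [0, 0, 0],
  [0, 0, 0],
  [0, 0, 0],
], spin=[0, 0, 0, 0, 0, 0, 0, 0], jaw=-1, squeeze=25)

```text
time: 19.05
tool_pos: [0.5066, 0.327, 0.1815]
tool_rot: [3.141, 0.0, -3.141]
contact_force: [0.1, 0.8, 0.9]
opening: 0.0125
grip_force: 25.0
```

Emit:
arm_command([
  [0, 0, 10],
  [0, 0, 25],
  [0, 0, 40],
  [0, 0, 40],
  [0, 0, 30],
  [0, 0, 15],
  [0, 0, 0],
], spin=[0, 0, 0, 0, 0, 0, 0])

```text
time: 19.75
tool_pos: [0.5069, 0.3271, 0.3447]
tool_rot: [3.139, 0.005, -3.141]
contact_force: [0.2, -0.4, -0.1]
opening: 0.0122
grip_force: 25.0
```

Emit:
arm_command([
  [2, -15, 0],
  [4, -30, 0],
  [5, -40, 0],
  [5, -42, 0],
  [5, -42, 0],
  [5, -42, 0],
  [5, -42, 0],
  [5, -42, 0],
  [5, -42, 0],
  [5, -42, 0],
  [5, -42, 0],
  [5, -42, 0],
  [5, -42, 0],
  [5, -42, 0],
  [5, -40, 0],
  [3, -28, 0],
  [2, -15, 0],
  [0, 0, 0],
  [0, 0, 0],
  [0, 0, 0],
], spin=[0, 0, -0.7, -0.7, -0.7, -0.7, -0.7, -0.7, -0.7, -0.7, -0.7, -0.7, -0.7, -0.7, 0, 0, 0, 0, 0, 0])

```text
time: 21.75
tool_pos: [0.5826, -0.3014, 0.3412]
tool_rot: [3.141, -0.001, 2.997]
contact_force: [0.3, 0.2, -0.3]
opening: 0.0123
grip_force: 25.0
```

```bash
python3 - <<'E'
from h import *
s=observe(); print(s["tool_pos"],s["tool_rot"]*57.3,s["opening"],s["grip_force"])
w=save("wrist","w6",s=1.25)
E
```

```text
[ 0.58259705 -0.30144408  0.34115551] [ 1.79963839e+02 -4.80444635e-02  1.71718782e+02] 0.012346048631746757 24.991975463926792
```

View pics/w6.png

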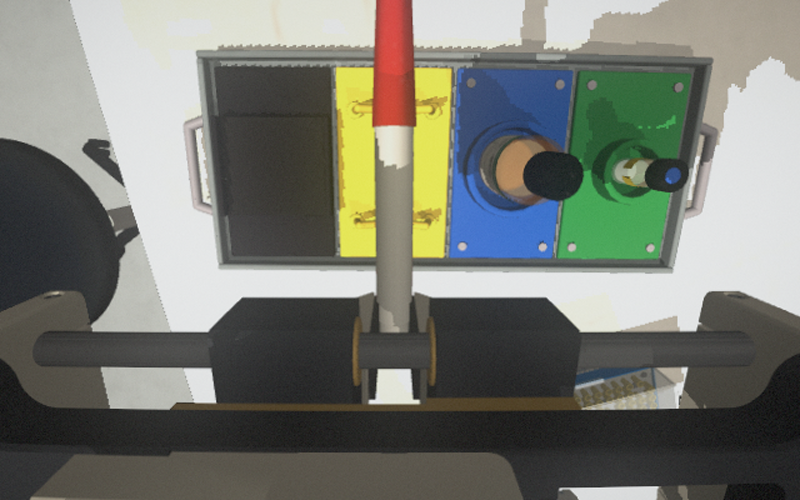

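The view shows the marker held level from (395,0) to (395,330) over the yellow plate, the ribs at (395,107) and (395,218), and the bottle and vial standing in their cups. Next I'll measure the marker's axis, the ribs and the pad.

```bash
python3 - <<'E'
from m import *
c=load("w6"); P=cloud(c); Z=P[...,2]; im=c["img"].astype(int);R,G,B=im[...,0],im[...,1],im[...,2]
m=comp((Z>.12)&(Z<.24)&(c["depth"]>0),(316,130),60)[2]; m[240:]=0; w=P[m]
print("marker n",len(w)); 
for v in range(10,240,35):
    k=np.zeros_like(m);k[v-4:v+5]=m[v-4:v+5]; q=P[k]; print(v,q.mean(0).round(4),q[:,2].max().round(4),(np.ptp(q[:,1])).round(4))
d=cv2.fitLine(w[:,:2].astype(np.float32),cv2.DIST_HUBER,0,.01,.01).ravel(); print("dir",np.degrees(np.arctan2(d[1],d[0])),d)
y=(R-B>50)&(G-B>50); h=y&(Z>.006)&(Z<.014)
yy=comp(y,(290,130),60); print("yellow",rect(c,y&(Z<.05),.01))
r=y&(Z>.018)&(Z<.036); print("ribs",r.sum())
for s_ in (r&(np.arange(400)[:,None]<130),r&(np.arange(400)[:,None]>=130)): print(P[s_].mean(0),P[s_].min(0),P[s_].max(0))
g=(Z>.0145)&(Z<.0195)&(im.max(2)<80)
print("pad",rect(c,comp(g,(220,140),40)[2],.017))
E
```

```text
marker n 7910
10 [ 0.4681 -0.2848  0.1727] 0.1758 0.0126
45 [ 0.4818 -0.2868  0.1733] 0.1761 0.0136
80 [ 0.4961 -0.289   0.1739] 0.1775 0.0154
115 [ 0.5108 -0.2913  0.1738] 0.1766 0.0148
150 [ 0.5264 -0.2938  0.1736] 0.1765 0.015
185 [ 0.5429 -0.2959  0.1738] 0.1769 0.0147
220 [ 0.5604 -0.2986  0.1737] 0.1765 0.0151
dir -8.413292 [ 0.98923844 -0.14631253  0.5163111  -0.29200625]
yellow (array([ 521.5, -322.5]), array([ 28.6, 144.5]), 81.2)
ribs 446
[ 0.48504752 -0.28830715  0.0282876 ] [ 0.47818602 -0.3168991   0.01827523] [ 0.49185464 -0.25817517  0.03262032]
[ 0.5653167  -0.278163    0.02826421] [ 0.54582156 -0.32987695  0.01819868] [ 0.57311955 -0.12121346  0.03587261]
pad (array([ 511.9, -384.3]), array([79.5, 72.9]), 81.4)
```

Emit:
arm_command([
  [0, 0, -20],
  [0, 0, -30],
  [0, 0, -30],
  [0, 0, -20],
  [0, 0, -10],
  [0, 0, 0],
], spin=[-0.4, 0, 0, 0, 0, 0])

```text
time: 22.4
tool_pos: [0.5825, -0.302, 0.2303]
tool_rot: [3.14, -0.002, 2.989]
contact_force: [-0.6, 0.3, 0.6]
opening: 0.0121
grip_force: 25.0
```

Emit:
arm_command([
  [0, 0, -10],
  [0, 0, -7],
  [0, 0, -5],
  [0, 0, -3],
  [0, 0, 0],
], spin=[0, 0, 0, 0, 0])

```text
time: 22.9
tool_pos: [0.5824, -0.303, 0.206]
tool_rot: [3.141, -0.001, 2.988]
contact_force: [-0.1, 0.2, -0.8]
opening: 0.0125
grip_force: 25.0
```

Emit:
arm_command([
  [0, 0, -1.5],
  [0, 0, -1.5],
  [0, 0, 0],
  [0, 0, 0],
], spin=[0, 0, 0, 0])

```text
time: 23.3
tool_pos: [0.5826, -0.303, 0.2034]
tool_rot: [3.142, 0.0, 2.988]
contact_force: [0.3, -0.0, -0.2]
opening: 0.0124
grip_force: 25.0
```

```bash
python3 - <<'E'
from h import *
s=observe(); print(s["tool_pos"],s["contact_force"])
w=save("wrist","w7",s=1.25)
E
```

```text
[ 0.58258099 -0.30302898  0.20341158] [ 0.30658874 -0.00031382 -0.21697242]
```

View pics/w7.png

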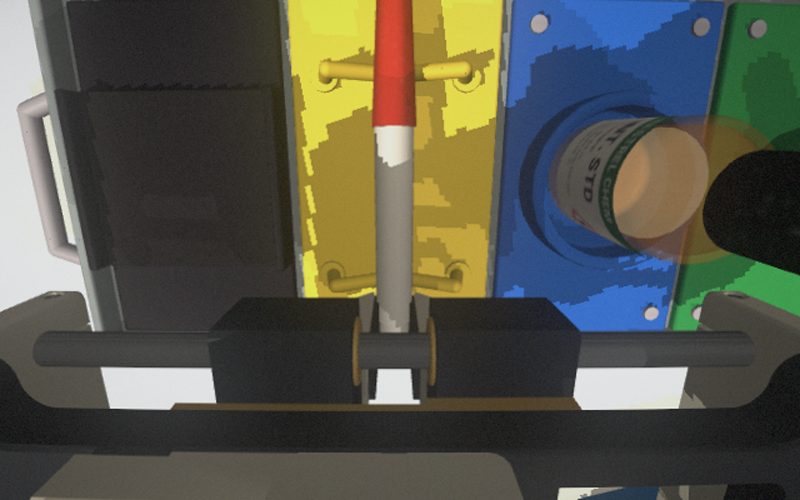

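The marker at column 395 is centred over both ribs (centres about 395), and the bottle is clear of the gripper body. I'll lower it the last few mm.

Emit:
arm_command([
  [0, 0, -0.8],
  [0, 0, -0.7],
  [0, 0, -0.5],
  [0, 0, 0],
  [0, 0, 0],
], spin=[0, 0, 0, 0, 0])

```text
time: 23.85
tool_pos: [0.5827, -0.3031, 0.2022]
tool_rot: [-3.141, 0.001, 2.988]
contact_force: [-0.9, 1.1, 5.6]
opening: 0.0121
grip_force: 25.0
```

Emit:
arm_command([
  [0, 0, -0.5],
  [0, 0, -0.5],
  [0, 0, 0],
  [0, 0, 0],
], spin=[0, 0, 0, 0])

```text
time: 24.25
tool_pos: [0.5827, -0.3032, 0.2019]
tool_rot: [-3.141, 0.001, 2.988]
contact_force: [-2.3, 0.9, 9.4]
opening: 0.0121
grip_force: 25.0
```

Emit:
arm_command([
  [0, 0, 0.7],
  [0, 0, 0],
  [0, 0, 0],
], spin=[0, 0, 0], squeeze=8)

```text
time: 24.55
tool_pos: [0.5829, -0.3032, 0.2016]
tool_rot: [-3.141, 0.002, 2.988]
contact_force: [1.6, -0.7, 5.0]
opening: 0.0127
grip_force: 8.0
```

Emit:
arm_command([
  [0, 0, 0],
  [0, 0, 0],
  [0, 0, 0],
  [0, 0, 0],
  [0, 0, 0],
  [0, 0, 10],
  [0, 0, 30],
  [0, 0, 40],
  [0, 0, 40],
  [0, 0, 20],
  [0, 0, 0],
  [0, 0, 0],
], spin=[0, 0, 0, 0, 0, 0, 0, 0, 0, 0, 0, 0], jaw=0)

```text
time: 25.75
tool_pos: [0.5823, -0.3028, 0.3412]
tool_rot: [-3.142, 0.0, 2.988]
contact_force: [0.2, 0.2, -0.3]
opening: 0.0462
grip_force: 0.0
```

```bash
cat > mk.py <<'E'
from m import *
def marker(c,uv):
    P=cloud(c);Z=P[...,2]
    m=comp((Z>.0325)&(Z<.06)&(c["depth"]>0),uv,40)[2]; w=P[m]
    r=cv2.minAreaRect((w[:,:2]*1000).astype(np.float32)); print("marker",m.sum(),r,rect(c,m,.03))
    a=np.radians(-8.8); e=np.array([np.cos(a),np.sin(a)]); t=(w[:,:2]-[.526,-.2941])@e
    for k in range(-6,7,2): j=abs(t-k*.01)<.006; print(k*10,Z[m][j].max().round(4) if j.any() else None,end=" ")
    print("ends",t.min(),t.max(),"lat",np.median((w[:,:2]-[.526,-.2941])@[-e[1],e[0]]))
E
python3 - <<'E'
from mk import *
s=observe(); print(s["time"],s["tool_pos"],s["opening"])
c=save("wrist","w8",s=1.25); marker(c,(316,100))
E
```

```text
25.75 [ 0.58233562 -0.30283679  0.34121095] 0.04624556712269528
marker 2206 ((526.0869750976562, -294.1595764160156), (15.792999267578125, 134.5470733642578), 81.54345703125) (array([ 526.5, -294.2]), array([ 16. , 136.4]), 81.5)
-60 0.0381 -40 0.0388 -20 0.0393 0 0.0387 20 0.0391 40 0.0388 60 0.0378 ends -0.06715292843003676 0.06736476099537254 lat -0.00024363686628194346
```

View pics/w8.png

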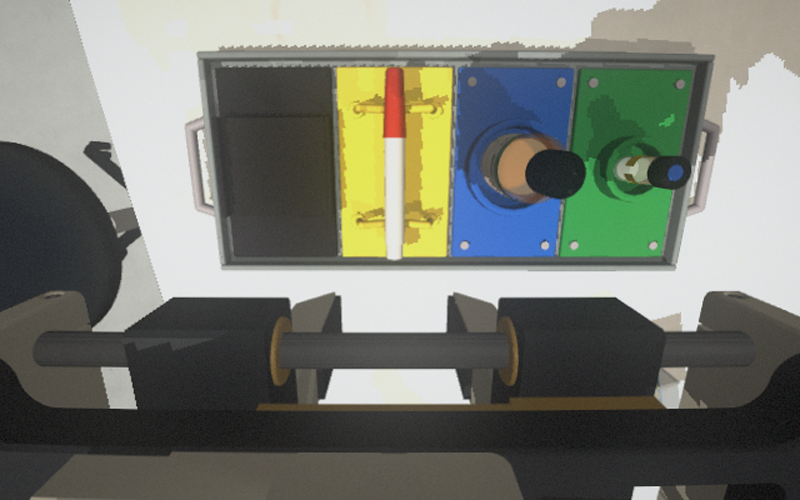

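The marker lies level and centred to within 1 mm of the expected (526,-294); its top is at about 37–39 mm. The timer is next, so I'll move above it and turn to its angle.

Emit:
arm_command([
  [-1.6, 21, 0],
  [-1.6, 21, 0],
  [-1.6, 21, 0],
  [-1.6, 21, 0],
  [-1.6, 21, 0],
  [-1.6, 21, 0],
  [-1.6, 21, 0],
  [-1.6, 21, 0],
  [-1.6, 21, 0],
  [-1.6, 21, 0],
  [-1.6, 21, 0],
  [-1.6, 21, 0],
  [-1.6, 21, 0],
  [-1.6, 21, 0],
  [-1.6, 21, 0],
  [-1.6, 21, 0],
  [-1.6, 21, 0],
  [-1.6, 21, 0],
  [-1.6, 21, 0],
  [-1.6, 16, 0],
], spin=[-8.2, -8.2, -8.2, -8.2, -8.2, -8.2, -8.2, -8.2, -8.2, -8.2, -8.2, -8.2, -8.2, -8.2, -8.2, -8.2, -8.2, -8.2, -8.2, -8.2], jaw=1)

```text
time: 27.8
tool_pos: [0.55, 0.1132, 0.3392]
tool_rot: [-3.141, 0.004, 0.121]
contact_force: [0.6, -1.2, 0.2]
opening: 0.0918
grip_force: 0.0
```

Emit:
arm_command([
  [0, 0, 0],
  [0, 0, 0],
], spin=[0, 0])

```text
time: 28.0
tool_pos: [0.5504, 0.1118, 0.3399]
tool_rot: [3.141, 0.002, 0.131]
contact_force: [0.7, 0.1, -0.5]
opening: 0.092
grip_force: 0.0
```

```bash
python3 - <<'E'
from m import *
s=observe(); print(s["time"],s["tool_pos"],s["tool_rot"]*57.3,s["opening"])
c=save("wrist","w9",crop=(180,0,460,260),s=2.2); P=cloud(c);Z=P[...,2]; im=c["img"]
for t in (.012,.016,.0185):
    m=comp((Z>t)&(Z<.035)&(c["depth"]>0),(316,115),60)[2]; print(t,rect(c,m,.021),cv2.minAreaRect((P[m][:,:2]*1000).astype(np.float32)),np.median(Z[m]),Z[m].max())
E
```

```text
28.0 [0.55036885 0.11182431 0.33985847] [1.79995924e+02 1.36128068e-01 7.49439113e+00] 0.09204003084684105
0.012 (array([626.1, 112. ]), array([59.3, 64. ]), 7.5) ((626.1641845703125, 111.7522964477539), (60.728450775146484, 64.59537506103516), 7.015523910522461) 0.019950837055377646 0.023681689812650175
0.016 (array([626.1, 112.1]), array([59.3, 63.8]), 7.5) ((626.1560668945312, 111.87767791748047), (60.26530456542969, 64.73069763183594), 7.5240607261657715) 0.019957516693921096 0.023681689812650175
0.0185 (array([626.1, 111.6]), array([58.8, 62.1]), 6.5) ((626.179443359375, 111.50458526611328), (59.212005615234375, 62.57917404174805), 6.488241195678711) 0.020046636631185555 0.023681689812650175
```

View pics/w9.png

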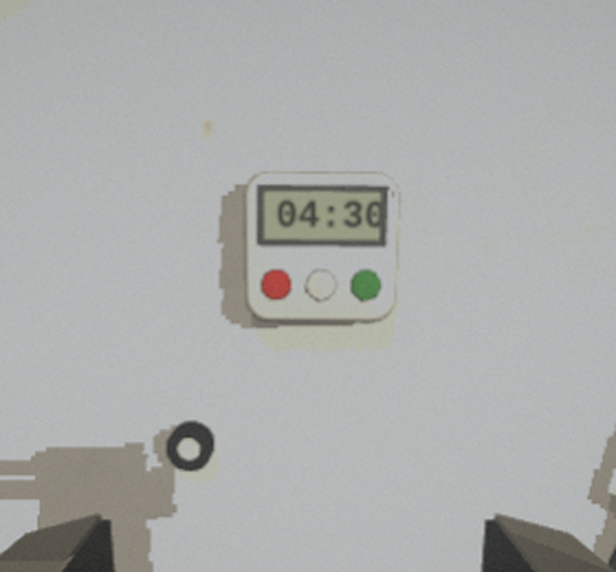

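The timer reads "04:30" with the display toward +x. Its 62 mm side runs along about 7.3° (world x) and its 66 mm side along y. I'll therefore grip along x with tool yaw about 97.2° and place at 81.2°.

Emit:
arm_command([
  [7, 0, 0],
  [7, 0, 0],
  [7, 0, 0],
  [7, 0, 0],
  [7, 0, 0],
  [7, 0, 0],
  [7, 0, 0],
  [7, 0, 0],
  [7, 0, 0],
  [7, 0, 0],
  [5, 0.3, 0],
  [0, 0, -35],
  [0, 0, -35],
  [0, 0, -30],
  [0, 0, -20],
  [0, 0, -10],
  [0, 0, 0],
  [0, 0, 0],
], spin=[8.2, 8.2, 8.2, 8.2, 8.2, 8.2, 8.2, 8.2, 8.2, 8.2, 7.8, 0, 0, 0, 0, 0, 0, 0])

```text
time: 29.85
tool_pos: [0.626, 0.1118, 0.2119]
tool_rot: [3.14, 0.0, 1.694]
contact_force: [1.6, -0.7, 0.7]
opening: 0.0918
grip_force: 0.0
```

Emit:
arm_command([
  [0, 0, -15],
  [0, 0, -9],
  [0, 0, -4],
  [0, 0, -1],
  [0, 0, 0],
  [0, 0, 0],
], spin=[0, 0, 0, 0, 0, 0])

```text
time: 30.45
tool_pos: [0.6257, 0.1124, 0.1824]
tool_rot: [3.141, 0.0, 1.693]
contact_force: [-0.0, 1.0, 0.5]
opening: 0.092
grip_force: 0.0
```

Emit:
arm_command([
  [0, 0, 0],
  [0, 0, 0],
  [0, 0, 0],
  [0, 0, 0],
  [0, 0, 0],
  [0, 0, 0],
], spin=[0, 0, 0, 0, 0, 0], jaw=-1, squeeze=20)

```text
time: 31.05
tool_pos: [0.6256, 0.1123, 0.1821]
tool_rot: [3.141, -0.0, 1.693]
contact_force: [-0.4, 0.2, 0.4]
opening: 0.0608
grip_force: 19.8
```

Emit:
arm_command([
  [0, 0, 10],
  [0, 0, 25],
  [0, 0, 40],
  [0, 0, 40],
  [0, 0, 40],
  [0, 0, 10],
  [0, 0, 0],
  [0, 0, 0],
], spin=[0, 0, 0, 0, 0, 0, 0, 0])

```text
time: 31.85
tool_pos: [0.6251, 0.1123, 0.3459]
tool_rot: [-3.14, -0.0, 1.693]
contact_force: [-1.8, -0.1, -1.5]
opening: 0.0606
grip_force: 19.7
```

Emit:
arm_command([
  [-3, -15, 0],
  [-7, -30, 0],
  [-9, -40, 0],
  [-9, -40, 0],
  [-9, -40, 0],
  [-9, -40, 0],
  [-9, -40, 0],
  [-9, -40, 0],
  [-9, -40, 0],
  [-9, -40, 0],
  [-9, -40, 0],
  [-9, -40, 0],
  [-7, -30, 0],
  [-5, -20, 0],
  [-1, -1, 0],
  [0, 0, 0],
  [0, 0, 0],
  [0, 0, 0],
], spin=[0, -1.4, -1.5, -1.5, -1.5, -1.5, -1.5, -1.5, -1.5, -1.5, -1.5, -0.9, 0, 0, 0, 0, 0, 0])

```text
time: 33.65
tool_pos: [0.5131, -0.3824, 0.3471]
tool_rot: [-3.142, -0.0, 1.419]
contact_force: [-0.0, -0.1, -1.0]
opening: 0.061
grip_force: 19.7
```

```bash
python3 - <<'E'
from m import *
s=observe(); print(s["time"],s["tool_pos"],s["tool_rot"]*57.3,s["opening"])
c=save("wrist","w10",s=1.25); P=cloud(c);Z=P[...,2]
k=(Z>.15)&(Z<.2)&(c["depth"]>0); k[290:]=0
p=(P[k][:,:2]-s["tool_pos"][:2]); a=s["tool_rot"][2]; x=p@[np.cos(a),np.sin(a)]; y=p@[np.sin(a),-np.cos(a)]
print(k.sum(),x.max(),y.min(),y.max())
ys=np.arange(-.025,.026,.01)
print([(round(t,3),x[abs(y-t)<.004].max().round(4)) for t in ys if (abs(y-t)<.004).any()], Z[k].max())
E
```

```text
33.65 [ 0.51305499 -0.38242787  0.34706555] [-1.80009350e+02 -2.32360331e-02  8.13205183e+01] 0.06100715535032678
10209 0.032725004446978644 -0.048169714687963716 0.04746650493048014
[(np.float64(-0.025), np.float64(0.0325)), (np.float64(-0.015), np.float64(0.0325)), (np.float64(-0.005), np.float64(0.0327)), (np.float64(0.005), np.float64(0.0326)), (np.float64(0.015), np.float64(0.0327)), (np.float64(0.025), np.float64(0.0324))] 0.19998528351334027
```

View pics/w10.png

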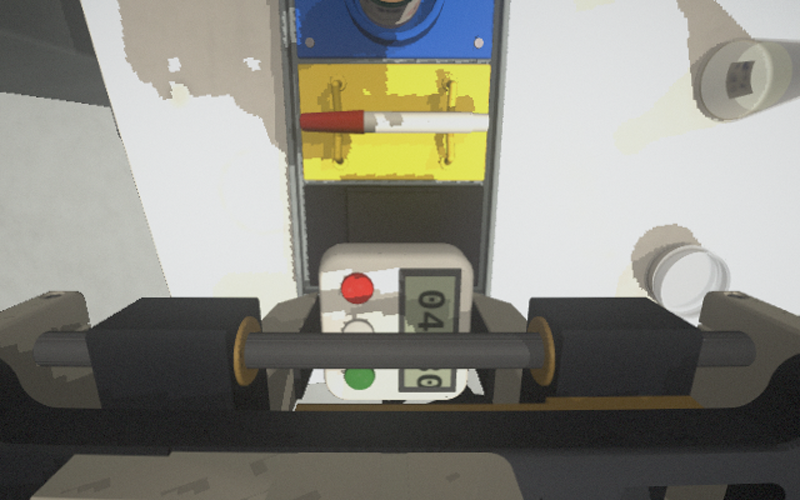

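The view shows the timer held square and face up, with its front edge at 32.6 mm from the tool axis (33 expected). I'll lower it onto the pad.

Emit:
arm_command([
  [-0.8, -0.8, -20],
  [0, 0, -35],
  [0, 0, -35],
  [0, 0, -25],
  [0, 0, -12],
  [0, 0, -7],
  [0, 0, -4],
  [0, 0, -2],
  [0, 0, 0],
  [0, 0, 0],
], spin=[-0.1, 0, 0, 0, 0, 0, 0, 0, 0, 0])

```text
time: 34.7
tool_pos: [0.5119, -0.3847, 0.208]
tool_rot: [3.14, 0.001, 1.416]
contact_force: [0.9, 0.3, -0.5]
opening: 0.0614
grip_force: 19.7
```

Emit:
arm_command([
  [0, 0, -2],
  [0, 0, -1.5],
  [0, 0, -1],
  [0, 0, 0],
  [0, 0, 0],
], spin=[0, 0, 0, 0, 0])

```text
time: 35.2
tool_pos: [0.5118, -0.3845, 0.2025]
tool_rot: [3.142, -0.0, 1.416]
contact_force: [0.5, -0.0, -1.1]
opening: 0.0608
grip_force: 19.7
```

Emit:
arm_command([
  [0.2, 0.9, -1],
  [0, 0, -0.8],
  [0, 0, -0.7],
  [0, 0, 0],
  [0, 0, 0],
], spin=[0, 0, 0, 0, 0])

```text
time: 35.7
tool_pos: [0.512, -0.3836, 0.2]
tool_rot: [3.142, -0.0, 1.416]
contact_force: [-0.4, -0.0, -0.3]
opening: 0.0607
grip_force: 19.7
```

Emit:
arm_command([
  [0, 0, -0.5],
  [0, 0, -0.5],
  [0, 0, 0],
  [0, 0, 0],
], spin=[0, 0, 0, 0])

```text
time: 36.1
tool_pos: [0.5119, -0.3836, 0.1991]
tool_rot: [3.141, 0.0, 1.416]
contact_force: [-0.2, 0.1, 0.2]
opening: 0.0611
grip_force: 19.7
```

Emit:
arm_command([
  [0, 0, -0.5],
  [0, 0, -0.4],
  [0, 0, 0],
  [0, 0, 0],
], spin=[0, 0, 0, 0])

```text
time: 36.5
tool_pos: [0.5119, -0.3836, 0.1991]
tool_rot: [3.141, 0.0, 1.416]
contact_force: [-1.9, 1.5, 6.5]
opening: 0.0608
grip_force: 20.0
```

Emit:
arm_command([
  [0, 0, 0.5],
  [0, 0, 0],
  [0, 0, 0],
  [0, 0, 0],
  [0, 0, 0],
  [0, 0, 10],
  [0, 0, 30],
  [0, 0, 40],
  [0, 0, 40],
  [0, 0, 20],
  [0, -30, 0],
  [0, -40, 0],
  [0, -30, 0],
  [0, 0, 0],
  [0, 0, 0],
], spin=[0, 0, 0, 0, 0, 0, 0, 0, 0, 0, 0, 0, 0, 0, 0], jaw=1)

```text
time: 38.0
tool_pos: [0.5116, -0.4838, 0.3386]
tool_rot: [-3.141, -0.001, 1.415]
contact_force: [-0.0, 0.9, 0.8]
opening: 0.0917
grip_force: 0.0
```

```bash
python3 - <<'E'
from mk import *
s=observe(); print(s["time"],s["tool_pos"],s["opening"])
c=save("wrist","w11",s=1.25); P=cloud(c);Z=P[...,2]; im=c["img"].astype(int);R,G,B=im[...,0],im[...,1],im[...,2]
m=(Z>.034)&(Z<.046)&(c["depth"]>0)&(abs(P[...,1]+.3833)<.045)&(abs(P[...,0]-.5122)<.06)&(np.arange(400)[:,None]<280)
print("timer",rect(c,m,.038),cv2.minAreaRect((P[m][:,:2]*1000).astype(np.float32)),np.median(Z[m]))
p=m^m; p=(im.max(2)<80)&(Z>.013)&(Z<.028)&(abs(P[...,1]+.3833)<.05)&(abs(P[...,0]-.5122)<.06)
print("pad",cv2.minAreaRect((P[p][:,:2]*1000).astype(np.float32)))
y=comp((R-B>50)&(G-B>50)&(Z<.03),(316,80),60)[2]; print("yellow",rect(c,(R-B>50)&(G-B>50)&(Z<.03)&(Z>0),.01))
marker(c,(316,80))
E
```

```text
38.0 [ 0.51164253 -0.48376892  0.33860816] 0.09165443149405621
timer (array([ 512.4, -384.5]), array([62.5, 59.4]), 81.1) ((512.2631225585938, -384.1604919433594), (63.267215728759766, 60.21828079223633), 81.09032440185547) 0.036968982346547774
pad ((512.2086791992188, -382.64898681640625), (84.7175064086914, 73.51043701171875), 81.36898040771484)Traceback (most recent call last):
  File "<stdin>", line 8, in <module>
  File "m.py", line 5, in comp
    k=max(k,key=lambda i:s[i,4]); return ce[k],s[k,4],(l==k)
ValueError: max() iterable argument is empty
```

View pics/w11.png

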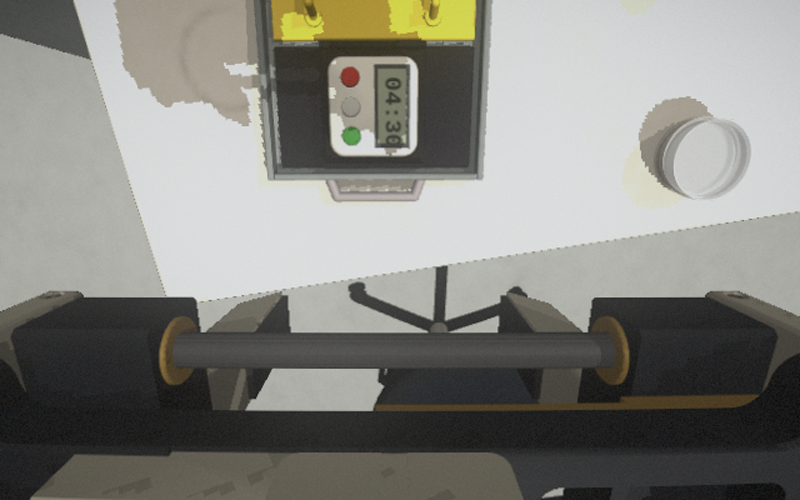

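The timer lies square (81.1° against 81.2°) and centred on the pad to about 1 mm, at the right height. One last look over everything from the top before handing in.

```bash
python3 - <<'E'
from mk import *
c=read_camera("top"); cv2.imwrite("pics/t4.png",cv2.resize(c["img"][130:260,240:510],None,fx=2.9,fy=2.9,interpolation=cv2.INTER_CUBIC)[:,:,::-1])
P=cloud(c);Z=P[...,2];d=c["depth"]>0
for n,lo,hi,x,y in (("bottle",.1,.125,.54,-.205),("vial",.055,.085,.5535,-.1163),("open",.03,.07,.4393,.2045)):
    k=d&(Z>lo)&(Z<hi)&(abs(P[...,0]-x)<.03)&(abs(P[...,1]-y)<.03); print(n,k.sum(),P[k].mean(0) if k.any() else None)
print(observe()["time"])
E
```

```text
bottle 55 [ 0.53926651 -0.2049099   0.11031497]
vial 39 [ 0.55343191 -0.11439203  0.06810615]
open 18 [0.4376477  0.20276012 0.04742025]
38.1
```

View pics/t4.png

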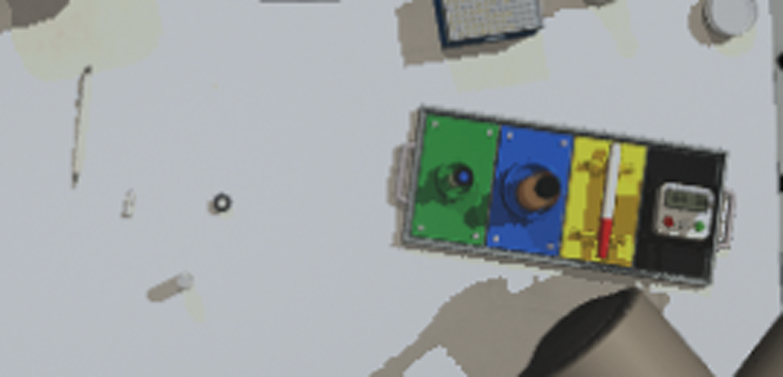

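The top view shows all four items in their holders, with the open vial (185,283) and the white pen (80,125) unmoved. Handing in.

```bash
python3 -c "
from cell import *
print(hand_in())"
```

```text
the job is handed in; nothing more can be done
None
```

I packed the carrier in the order asked and handed it in at about 38 s: bottle in the blue cup, capped vial in the green cup, marker centred across both ribs, timer face up and square on the pad. The open vial and white pen were left untouched.

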